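# Step the nozzle turret to the slim nozzle and lock it

## Robot

A 6-joint arm with a two-finger parallel gripper is mounted at the origin on the work surface; the furniture and walls round the work are solid. World frame = base frame: x ahead of the robot, y to its left, z up, the work surface at z = 0. Lengths are in m, angles in degrees, forces in N, time in s.
With the tool pointing down it reaches from about 0.25 to 0.725 m from the base axis. Payload 9.7 kg.
Tool frame: the origin (TCP) lies on the centre line of the jaws, within the pads' length; the fingertips stand 22 mm ahead of it and the grasp point (between the pads) lies 3 mm ahead of it; z points along the fingers, y is the direction in which the jaws open and shut (so a half turn about z gives the same grasp; the last joint's range is limited). The gripper opens to 85 mm and grips with 20 to 120 N. Pads are 22 mm wide; open, the fingers measure 114 mm over their backs; the gripper's body (76 mm by 85 mm) begins 54 mm behind the grasp point. The pads swing forward as they close: fully open they stand 13 mm farther back than shut.
Start: joints at [72.536, 4.979, 10.078, 95.1, 0, 90], TCP at [0.165, 0.525, 0.253] pointing down, gripper open.
Joint ranges: [-179.16, 179.16], [-48.56, 103.87], [-65.8, 70.77], [-126.05, 130.52], [-82.76, 87.17], [-180, 180]. Speed limits (degrees/s): [127.2, 127.2, 147.25, 180, 180, 180].

## Interface

Orientations are given as [roll, pitch, yaw] about the fixed x, y, z axes, in that order (R = Rz(yaw) Ry(pitch) Rx(roll)).
In Python, from workcell import monitor, eyes, job gives the robot as it stands. The module is installed in compiled form; this text tells all that it offers.
- The arm moves only by the tool drive_tool, never from a script. Its argument "plan" is a list of rows, each a list of 3 entries, a list of its own where there are three numbers: the opening, from 0 (shut) to 1 (fully open), then the shift along the world's x, y, z in m, then the turn about the world's z in degrees. In form: [[gripper, [x, y, z], yaw], ...]. A call has 1 to 10 rows; each row shifts and turns the commanded pose from where the row before left it; what a row does not reach is not made up. A row lasts 1/8 s, in which the tool goes at most 62.5 mm and 10.7 degrees, less where a joint would pass 70% of its speed; a pose out of reach is approached as far as the arm can. A call is refused whole if a number of a shift passes 0.0625 or a number of a turn 10.7, either way. A call with a gripper value outside its range is refused whole. The fingers move at their own pace and stop on an object; "grip_force" is the grip in N (left out, the last holds). Time passes only in rows, so rows that do not move let the fingers close. It gives the time, the measured TCP pose, the force and the opening at its end, in the units of the state.
- monitor.get_obs(): the state, without advancing time (a new reading comes with each control period).
- eyes.camera(name): name is "scene" or "top"; returns (picture, depth): 400x640x3 uint8, red, green, blue; 400x640 float32, m along the optical axis (not along the pixel's ray), 0 where there is no reading.
- eyes.camera_params(name): a dict with "fx", "fy", "cx", "cy" (pixels), "dist_coeffs" ([k1, k2, p1, p2, k3] as OpenCV has them; the pictures are not rectified), "extrinsics" (4x4, takes a point from world to camera coordinates). Camera axes: x right, y down, z forward; pixel columns grow to the right and rows downward; lengths in m; the calibration is good to about 2 mm. A picture is of the moment at which its call begins. camera_params takes no time and is no camera call.
- job.job_done(): hands the job in, once; it reports no verdict.
The state is a dict: "time": time; "q": joint angles; "qd": joint speeds; "joint_efforts": joint torques, N m; "ee_pos": TCP position; "tcp_rot": TCP orientation; "wrist_force": force on the tool from outside, world axes, zero at the start; "torque": the same for the moment, N m; "opening": finger opening in m.
Only numpy, scipy, OpenCV 4.12 (cv2) and the standard library are available. Lean on these libraries where they do the work, as an engineer would, in place of code of your own. Each camera call takes 0.05 s, during which the arm holds its last target.

## Task

On the small filling stand, push the tabs of the turret to step it round until the slim filling nozzle stands over the white cup and the turret has clicked into that position. Then push the black knob on top of the turret straight down, fully home, to lock it. Only push, without gripping or forcing anything, and leave the cup and the other things lying about where they are.

Things in the scene. Friction and masses are not known exactly. Their poses are not given: they have to be found in the camera images.
- nozzle_stand: The filling stand, fixed to the table, placed and turned afresh each time: a grey base plate 150 x 130 mm, 14 mm high, a 24 mm steel column and on it a turret turning about a vertical axis (aluminium disc, 136 mm diameter, top 165 mm above the table). Origin: on the table, on the turret's axis; z up, -x points from the axis to the filling position.
- turret (a joint): Angle of the turret in rad, growing counter-clockwise seen from above, no end stops; 0 or any multiple of 2 pi = slim nozzle at the filling position. Four stations 90 degrees apart. A spring detent holds it in each: about 3 N at a tab to leave one; past half way (45 degrees) it snaps on into the next by itself; released near a station it springs back into it.
- slim_tip (a point): Tip of the slim filling nozzle (67 mm long, stepped, ending in a 10 mm spout), hanging 48 mm from the axis at the turret's one-dot station; tip 88 mm above the table. The other stations carry a wide tube (two dots), a short blank plug (three) and a flared rinse head (four). The dots are small dark marks on the disc's top, just counter-clockwise of each tab.
- fill_point (a point): The filling position: top centre of the round steel drip plate on the base, 16 mm above the table, 48 mm from the turret's axis, where the white cup stands.
- tab1 (a point): Point on the top edge of the tab at the slim nozzle's one-dot station, 95 mm from the axis, 181 mm above the table. The four tabs are alike: upright radial plates 9 mm thick, from 59 to 112 mm from the axis, from 157 to 181 mm above the table. Beyond the disc (68 mm from the axis) the space beside and under the tabs is free down to 80 mm above the table.
- tab2 (a point): Same point on the next tab counter-clockwise seen from above (wide tube, two dots).
- tab3 (a point): Same point on the tab opposite tab1 (blank plug, three dots).
- tab4 (a point): Same point on the tab next clockwise from tab1 (rinse head, four dots).
- lock (a joint): Travel of the lock in m: 0 = up (unlocked, as found), 0.014 = fully down (hard stop). A 54 mm cross bar under the knob drops into the slots of the turret's collar only when the turret sits in a station (within about 4 degrees); elsewhere it lands on the collar after about 3 mm. It slides with about 4 N of friction and stays where it is left.
- lock_top (a point): Centre of the top of the black lock knob (34 mm diameter), on the turret's axis, 218 mm above the table when up, 204 mm when down. It is the highest point of the stand.
- beaker: White plastic cup, 58 mm diameter and 61 mm high, loose, standing on the drip plate under the filling position. Origin: centre of its underside. Must stay there.
- ferrule: Loose light grey flanged pipe ferrule, 50 mm diameter, 30 mm high, lying near the stand; origin centre of underside. Leave alone.
- seal_ring: Loose white seal ring, 43 mm diameter, 8 mm thick. Leave alone.
- marker: Loose felt marker, white with black cap, 133 mm long. Leave alone.
Things that resemble listed ones, but are neither listed nor needed, are in the scene too. Leave any red look-alike of the beaker alone.

How it is judged (in metres and radians):
On the way, in this order (a step that is already met when the one before it is completed fails the run):
1. the slim nozzle stands over the filling position with the lock still up (horizontal distance between slim_tip and fill_point below 0.004 m and value of joint lock below 0.004 m), for 0.3 s.
2. the lock knob is pushed fully down (value of joint lock above 0.0115 m and horizontal distance between slim_tip and fill_point below 0.004 m), for 0.2 s.
At the end, for the whole second after the job is handed in: The slim nozzle's tip stands within 4 mm (seen from above) of the filling position, the turret at rest, the lock at least 11.5 mm down of its 14 mm, and the cup upright within 12 mm of the filling position (all of step 2 and velocity of joint turret between -0.05 and 0.05 rad/s and horizontal distance between beaker and fill_point below 0.012 m and angle between beaker's own z axis and vertical below 0.1 rad); the robot touches nothing.
It fails at once if the lock is pushed down into a wrong station (value of joint lock above 0.006 m and horizontal distance between slim_tip and fill_point above 0.01 m).
It fails at once if the cup is knocked, carried or lifted (more than 12 mm) (distance of beaker from where it was at the start of the episode above 0.012 m).
It fails at once if another loose thing is moved more than 20 mm (distance of any of ferrule, seal_ring, marker from where it was at the start of the episode above 0.02 m).
It fails at once if the turret or the lock knob is gripped or forced (more than 35 N between the fingers and the stand before the knob goes down) (contact force between the fingers and nozzle_stand above 35 N and value of joint lock below 0.004 m).
It also fails if it takes over 48 s, if anything falls off the work surface, if the arm or the gripper's body presses on something with over 40 N, if the wrist force passes 120 N, or if a joint passes its speed limit or range.

## Working session

There is one attempt and no reset: what is moved stays moved. The work goes in short steps, Python scripts to look and compute and a tool call to move; the robot and the scene stay as the last step left them, time stands still between calls to the robot, and variables do not carry over. Pictures are saved under pics/ and viewed, and the job is handed in when it is done.

Besides the shell and the picture viewer there is one more tool, called as a command line: name --argument value ..., lists and objects as JSON in quotes. drive_tool: Moves the arm, as the interface text tells. Its arguments: {"type":"object","properties":{"plan":{"type":"array","items":{"type":"array"}},"grip_force":{"type":"number"}},"required":["plan"]}

```bash
mkdir -p pics
cat > h.py <<'E'
import numpy as np, cv2
from workcell import monitor, eyes, job
def snap(n,tag):
    p,d=eyes.camera(n); np.savez(f'{tag}_{n}.npz',p=p,d=d); cv2.imwrite(f'pics/{tag}_{n}.png',p[:,:,::-1]); return p,d
def K(n):
    c=eyes.camera_params(n); return np.array([[c['fx'],0,c['cx']],[0,c['fy'],c['cy']],[0,0,1.]]),np.array(c['dist_coeffs'],float),np.array(c['extrinsics'])
def ray(n,uv):
    k,D,E=K(n); q=cv2.undistortPoints(np.array(uv,float).reshape(-1,1,2),k,D).reshape(-1,2)
    d=np.c_[q,np.ones(len(q))]@E[:3,:3]; o=-E[:3,:3].T@E[:3,3]; return o,d
def plane(n,uv,z):
    o,d=ray(n,uv); return o+d*((z-o[2])/d[:,2])[:,None]
def cloud(n,d):
    v,u=np.mgrid[0:400,0:640]; o,r=ray(n,np.c_[u.ravel(),v.ravel()]); P=o+r*d.reshape(-1,1); P[d.ravel()<=0]=np.nan; return P.reshape(400,640,3)
def proj(n,P):
    k,D,E=K(n); return cv2.projectPoints(np.array(P,float).reshape(-1,3),cv2.Rodrigues(E[:3,:3])[0],E[:3,3],k,D)[0].reshape(-1,2)
E
python3 - <<'E'
from h import *
for n in('scene','top'):
    snap(n,'a'); k,D,E=K(n); print(n,k[0,0],D,-E[:3,:3].T@E[:3,3],E[2,:3])
print(monitor.get_obs())
E
```

```text
scene 427.9606139361322 [0.01587159 0.         0.         0.         0.        ] [ 0.06719224 -0.32715583  0.76714551] [ 0.41726999  0.59585472 -0.68617994]
top 378.5511863950324 [-0.06603987  0.          0.          0.          0.        ] [0.29339678 0.23180099 1.0078605 ] [ 0.18539129  0.00715013 -0.98263877]
{'time': 0.1, 'q': array([ 7.25367360e+01,  5.00856173e+00,  1.00384021e+01,  9.50991874e+01,
       -1.31866960e-03,  8.99982176e+01]), 'qd': array([ 0.05449886,  0.04614964,  0.09433086, -0.0361168 , -0.01473209,
        0.02600508]), 'joint_efforts': array([ 2.02855426e-04, -5.21558332e+01,  4.65655732e+01,  1.59635843e-02,
       -1.23647618e-05,  1.68887982e-05]), 'ee_pos': array([0.16500384, 0.52447753, 0.25264276]), 'tcp_rot': array([-1.79930653e+02,  1.31651134e-03,  1.62538520e+02]), 'wrist_force': array([ 0.60769135, -0.70431755,  0.61617964]), 'torque': array([-0.00583188,  0.0213125 , -0.00275955]), 'opening': 0.085253042432117}
```

View pics/a_scene.png

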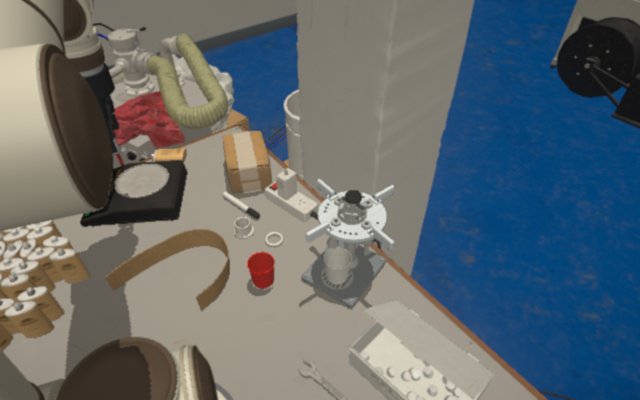

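View pics/a_top.png

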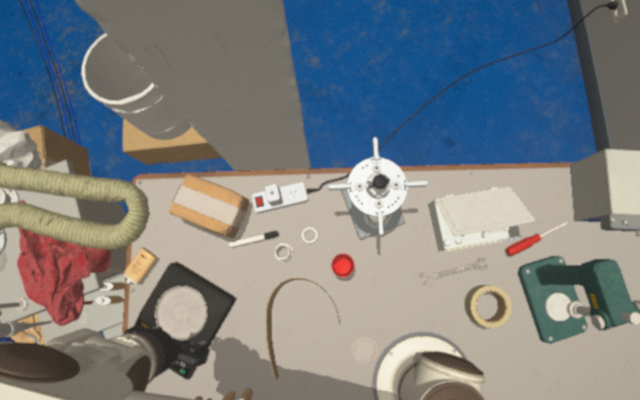

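Run:
```python
from h import *
a=np.load('a_top.npz')['p']; b=np.load('a_scene.npz')['p']
cv2.imwrite('pics/a_topz.png',cv2.resize(a[130:260,310:450,::-1],None,fx=4.5,fy=4.5,interpolation=cv2.INTER_CUBIC))
cv2.imwrite('pics/a_scz.png',cv2.resize(b[170:310,290:430,::-1],None,fx=4.2,fy=4.2,interpolation=cv2.INTER_CUBIC))
P=cloud('top',np.load('a_top.npz')['d'])
# disc top points
for n in('top','scene'):
    z=np.load(f'a_{n}.npz');P=cloud(n,z['d']);R=P.copy()
    reg=np.zeros((400,640),bool)
    if n=='top': reg[130:260,310:450]=1
    else: reg[170:310,290:430]=1
    m=reg&(abs(P[...,2]-.165)<.005); print(n,m.sum(),np.nanmedian(P[m],0),P[m].min(0),P[m].max(0))
    m=reg&(P[...,2]>.205); print(m.sum(),P[m].mean(0),P[m].max(0))
    k=reg&(z['p'].max(2)<50)&(P[...,2]>.19); print('black',k.sum(),np.median(P[k],0))
```

```text
top 1879 [0.47056431 0.12043534 0.16584309] [0.36703128 0.00850424 0.16009714] [0.58541341 0.22378639 0.16998858]
189 [0.47633062 0.11600348 0.21716914] [0.49204131 0.13141981 0.22173473]
black 0 [nan nan nan]
scene 1895 [0.46064959 0.09532377 0.16539659] [0.3645741  0.00123507 0.16006797] [0.58568423 0.22262524 0.16999469]
203 [0.4731947  0.10952494 0.21554181] [0.49183038 0.12736966 0.21978005]
black 16 [0.46749964 0.10109933 0.21261742]
  return _methods._mean(a, axis=axis, dtype=dtype,
  ret = um.true_divide(
```

View pics/a_topz.png

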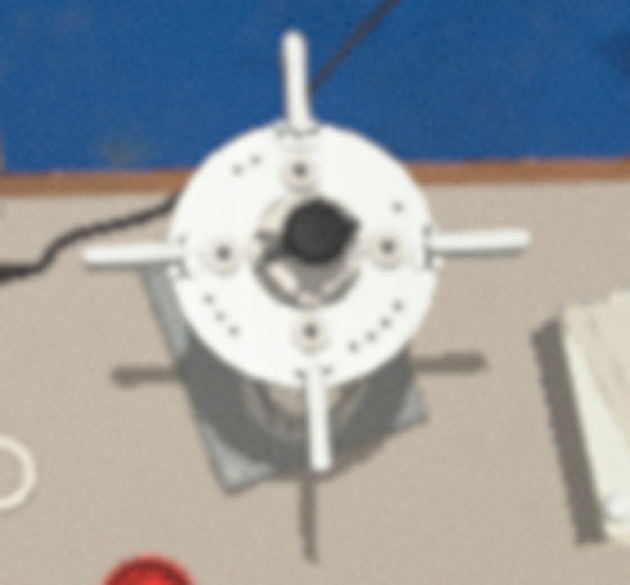

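View pics/a_scz.png

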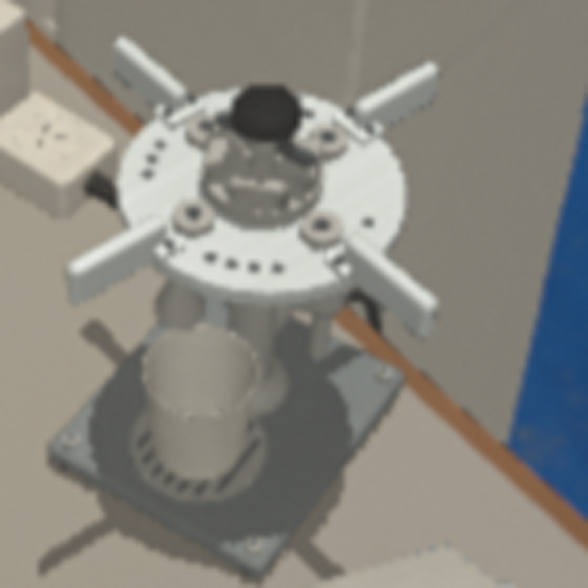

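Run:
```python
from h import *
# knob & disc
for n,reg in(('top',(130,260,310,450)),('scene',(170,310,290,430))):
    z=np.load(f'a_{n}.npz');p=z['p'];P=cloud(n,z['d']);m0=np.zeros((400,640),bool);m0[reg[0]:reg[1],reg[2]:reg[3]]=1
    m=(m0&(abs(P[...,2]-.165)<.006)).astype(np.uint8)
    pts=plane(n,np.argwhere(m)[:,::-1],.165)[:,:2]
    r=np.linalg.norm(pts-pts.mean(0),axis=1)
    # disc centre: circle fit on hull of largest component after opening
    dm=(m0&(p.min(2)>120)&(abs(P[...,2]-.165)<.02)).astype(np.uint8)
    # knob: dark pixels
    hsv=p.max(2)
    kb=(m0&(hsv<62)&(P[...,2]>.19)).astype(np.uint8)
    nn,l,st,c=cv2.connectedComponentsWithStats(kb); i=1+st[1:,4].argmax(); print(n,'knob',st[i],c[i],plane(n,[c[i]],.214))
    for zz in(.21,): pass
    # tabs: z in .172-.19 and radius>70mm
    ax=plane(n,[c[i]],.214)[0,:2]
    for it in range(2):
        rr=np.hypot(P[...,0]-ax[0],P[...,1]-ax[1])
        t=m0&(P[...,2]>.16)&(P[...,2]<.19)&(rr>.075)&(rr<.122)&(p.min(2)>110)
        top=t&(P[...,2]>.175)
        nn,l,st,c=cv2.connectedComponentsWithStats(top.astype(np.uint8))
        L=[]
        for j in range(1,nn):
            if st[j,4]<15: continue
            q=plane(n,np.argwhere(l==j)[:,::-1],.181)[:,:2]
            ang=np.degrees(np.arctan2(*(q.mean(0)-ax)[::-1])); L.append(q.mean(0)); print(it,st[j,4],q.mean(0).round(4),round(ang,1),np.linalg.norm(q.mean(0)-ax).round(4),np.median(P[l==j],0).round(4),np.linalg.norm(q-ax,axis=1).max().round(4))
        if len(L)==4: ax=np.mean(L,0); print(ax)
z=np.load('a_scene.npz');P=cloud('scene',z['d'])
# cup rim
c=P[245:300,315:360]; m=(c[...,2]>.03)&(c[...,2]<.085); q=c[m]; print('cup z range',np.percentile(q[:,2],[2,50,90,98]),np.median(q,0), q.min(0),q.max(0))
```

```text
top knob [384 180   3   3   7] [385. 181.] [[0.47642576 0.10332675 0.214     ]]
0 65 [0.5681 0.1168] 8.4 0.0927 [0.5678 0.1169 0.1809] 0.1131
0 45 [0.4783 0.0161] -88.8 0.0873 [0.4776 0.0161 0.1812] 0.0998
0 88 [0.4761 0.2022] 90.2 0.0989 [0.4757 0.2025 0.1808] 0.1207
0 72 [0.3833 0.1148] 173.0 0.0939 [0.3831 0.1149 0.181 ] 0.1114
[0.47643567 0.11249527]
1 64 [0.5684 0.1168] 2.7 0.0921 [0.5684 0.1169 0.1809] 0.1121
1 66 [0.4781 0.0215] -89.0 0.091 [0.4776 0.0222 0.181 ] 0.1089
1 73 [0.4761 0.2063] 90.2 0.0938 [0.4757 0.2059 0.1807] 0.1115
1 72 [0.3833 0.1148] 178.6 0.0932 [0.3831 0.1149 0.181 ] 0.1108
[0.47645009 0.11486221]
scene knob [345 191  16  13 162] [352.82716049 196.74074074] [[0.47350115 0.11011921 0.214     ]]
0 67 [0.473  0.2027] 90.3 0.0926 [0.4739 0.2036 0.18  ] 0.1133
0 74 [0.5658 0.1116] 0.9 0.0923 [0.5671 0.112  0.1801] 0.1129
0 83 [0.38   0.1099] -179.9 0.0935 [0.3804 0.1107 0.1801] 0.1107
0 90 [0.4751 0.0161] -89.0 0.094 [0.4757 0.0158 0.1797] 0.112
[0.47347631 0.11007174]
1 67 [0.473  0.2027] 90.3 0.0926 [0.4739 0.2036 0.18  ] 0.1134
1 74 [0.5658 0.1116] 0.9 0.0923 [0.5671 0.112  0.1801] 0.1129
1 83 [0.38   0.1099] -179.9 0.0935 [0.3804 0.1107 0.1801] 0.1107
1 90 [0.4751 0.0161] -89.0 0.094 [0.4757 0.0158 0.1797] 0.112
[0.47347631 0.11007174]
cup z range [0.03126738 0.05858664 0.076381   0.07919007] [0.4377178  0.10246051 0.05858664] [0.4013553  0.06966709 0.03001169] [0.50070447 0.12674991 0.08455401]
```

Run:
```python
from h import *
from scipy.optimize import least_squares
z=np.load('a_scene.npz');p=z['p'];P=cloud('scene',z['d'])
sub=np.zeros((400,640),bool);sub[240:292,318:358]=1
ax=np.array([.4735,.1101])
m=sub&(P[...,2]>.05)&(P[...,2]<.08)&(np.hypot(P[...,0]-ax[0],P[...,1]-ax[1])>.02)
q=P[m][:,:2]
f=lambda s:np.hypot(q[:,0]-s[0],q[:,1]-s[1])-s[2]
for z0,z1 in((.03,.05),(.05,.065),(.065,.075),(.074,.082)):
    mm=sub&(P[...,2]>z0)&(P[...,2]<z1)&(np.hypot(P[...,0]-ax[0],P[...,1]-ax[1])>.02);q=P[mm][:,:2]
    s=least_squares(f,[.43,.105,.029],loss='soft_l1',f_scale=.001).x; d=s[:2]-ax; print(z0,len(q),s,np.linalg.norm(d),np.degrees(np.arctan2(d[1],d[0])))
o=monitor.get_obs();print(o['time'])
# heights of surroundings within .25 of axis above .1
T=np.load('a_top.npz');Q=cloud('top',T['d']);r=np.hypot(Q[...,0]-.475,Q[...,1]-.1115)
for a in(.13,.16,.2,.25,.3,.35):
    k=(r>a)&(r<a+.05);i=np.nanargmax(np.where(k,Q[...,2],np.nan));print(a,Q.reshape(-1,3)[i])
im=cv2.resize(p[225:310,290:390,::-1],None,fx=7,fy=7,interpolation=cv2.INTER_CUBIC);cv2.imwrite('pics/a_cup.png',im)
```

```text
0.03 245 [0.43029928 0.09779681 0.02440385] 0.04491848453625513 -164.10351166965813
0.05 208 [0.43048329 0.09773462 0.02575154] 0.04475868855071441 -163.9624190253348
0.065 141 [0.43034844 0.0978178  0.02652734] 0.04486546238503952 -164.11209525219328
0.074 88 [0.43025569 0.09763074 0.02745545] 0.0450061466097811 -163.91537013284372
0.1
0.13 [ 0.4024988  -0.05045574  0.11682194]
0.16 [ 0.36115219 -0.05985555  0.15029955]
0.2 [ 0.36303291 -0.06877964  0.15167236]
0.25 [ 0.36893973 -0.15799437  0.156356  ]
0.3 [0.70227641 0.3773407  0.50615056]
0.35 [0.17486892 0.37562301 0.63507195]
```

View pics/a_cup.png

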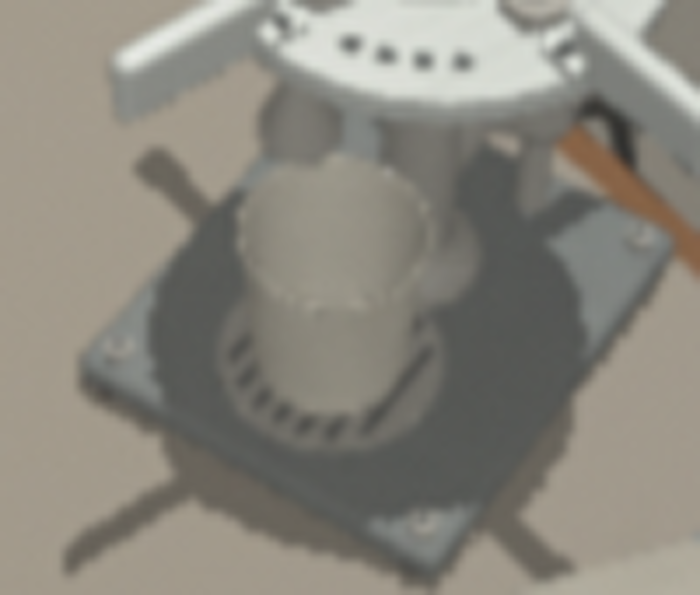

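drive_tool --plan '[[0,[0.01,-0.03,0.03],-10],[0,[0.02,-0.05,0.02],-10],[0,[0.02,-0.05,0],-10],[0,[0.02,-0.05,0],-10],[0,[0.02,-0.05,0],-10],[0,[0.02,-0.05,0],-10],[0,[0.02,-0.05,0],-10],[0,[0.02,-0.05,0],-1.5],[0,[0.01,-0.02,0],0],[0,[0,0,0],0]]'

```text
time: 1.35
ee_pos: [0.3254, 0.1235, 0.3031]
tcp_rot: [-180.0, 0.0, 90.8]
wrist_force: [0.9, 1.1, 0.0]
opening: 0.0
```

Run:
```python
from h import *
for n in('scene','top'): snap(n,'b')
o=monitor.get_obs();print(o['time'],o['ee_pos'],o['tcp_rot'],o['q'],o['opening'],o['wrist_force'])
```

```text
1.45 [0.3249303  0.12479703 0.30312802] [-1.79975344e+02 -3.80412148e-03  9.09920270e+01] [ 2.10013702e+01 -2.05601586e+01 -6.95933067e+00  1.03622694e+02
  1.20112410e-02  1.10009340e+02] -0.00020363701799290453 [-0.10543795  0.51230578 -0.82392459]
```

View pics/b_scene.png

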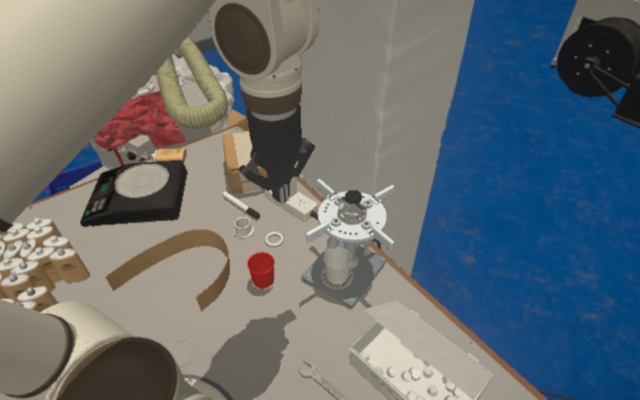

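View pics/b_top.png

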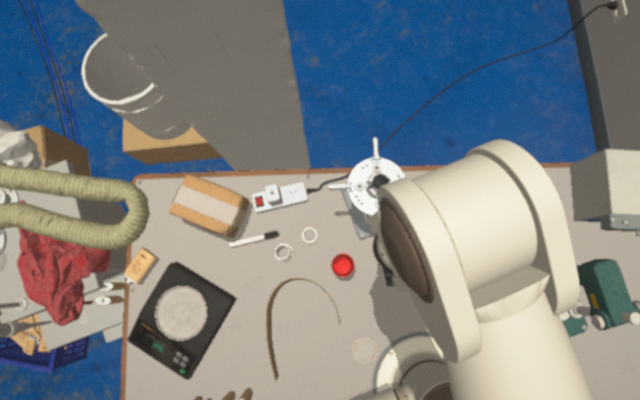

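Run:
```python
from h import *
z=np.load('b_scene.npz');p=z['p'].copy();P=cloud('scene',z['d'])
ax=np.array([.4735,.1101])
# base plate edges: points at z~.014
m=np.zeros((400,640),bool);m[235:310,290:395]=1
m&=(abs(P[...,2]-.014)<.004)
q=P[m][:,:2].astype(np.float32);print(len(q),cv2.minAreaRect(q*1000))
im=cv2.resize(p[170:310,290:430,::-1],None,fx=4.2,fy=4.2,interpolation=cv2.INTER_CUBIC)
def dr(pt,c):
    u=(proj('scene',pt)[0]-[290,170]+.5)*4.2; cv2.circle(im,tuple(int(v) for v in u),4,c,-1)
for k in range(4):
    for zz in(.16,.12,.09):
        a=np.radians(.6+90*k); dr([ax[0]+.048*np.cos(a),ax[1]+.048*np.sin(a),zz],(0,0,255))
        a=np.radians(16+90*k); dr([ax[0]+.048*np.cos(a),ax[1]+.048*np.sin(a),zz],(0,255,0))
a=np.radians(196); dr([ax[0]+.048*np.cos(a),ax[1]+.048*np.sin(a),.016],(255,0,0))
cv2.imwrite('pics/b_scz.png',im)
```

```text
2037 ((477.70867919921875, 112.17688751220703), (189.76803588867188, 129.76715087890625), 17.6716365814209)
```

View pics/b_scz.png

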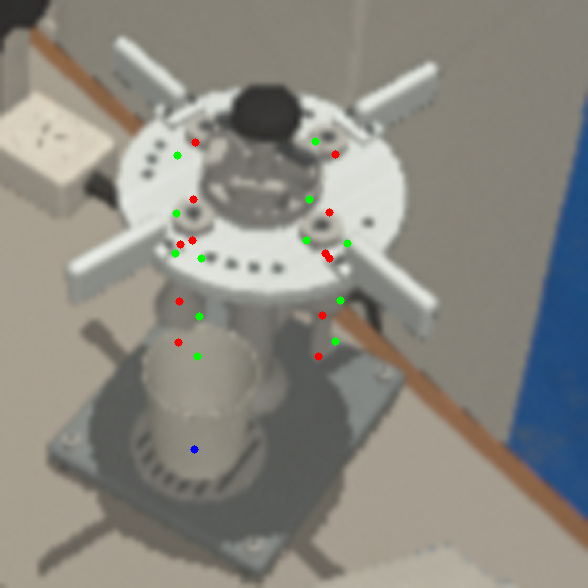

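drive_tool --plan '[[0,[0.02,-0.02,0],0],[0,[0.02,-0.02,0],0],[0,[0.018,0,-0.02],0],[0,[0,0,-0.03],0],[0,[0,0,-0.03],0],[0,[0,0,-0.021],0],[0,[0,0,0],0]]'

```text
time: 2.33
ee_pos: [0.3821, 0.0855, 0.201]
tcp_rot: [-179.8, 0.0, 91.1]
wrist_force: [-0.7, 0.5, 0.8]
opening: -0.0003
```

Run:
```python
from h import *
p,d=snap('scene','c')
o=monitor.get_obs();print(o['time'],o['ee_pos'],o['tcp_rot'],o['wrist_force'])
cv2.imwrite('pics/c_z.png',cv2.resize(p[130:310,250:430,::-1],None,fx=3.3,fy=3.3,interpolation=cv2.INTER_CUBIC))
```

```text
2.375 [0.38261301 0.08543408 0.20225401] [-1.79948471e+02  4.28235463e-03  9.11284607e+01] [0.28944017 0.09452516 0.77465752]
```

View pics/c_z.png

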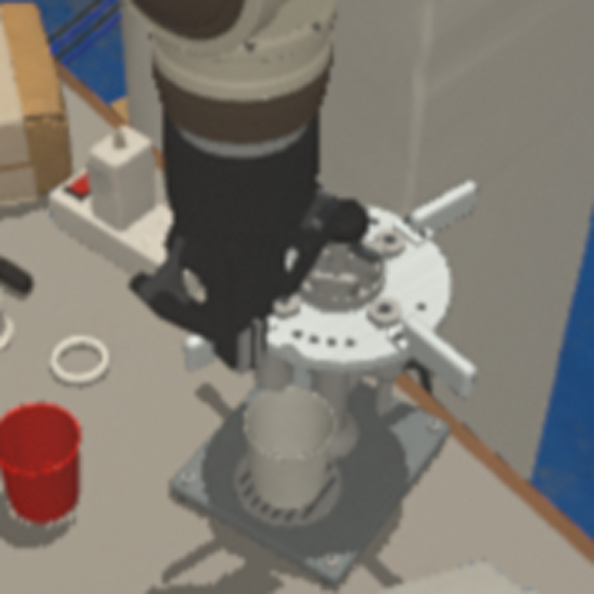

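Run:
```python
from h import *
z=np.load('c_scene.npz');P=cloud('scene',z['d'])
u=slice(325,365);v=slice(185,210)
q=P[v,u].reshape(-1,3);c=z['p'][v,u].reshape(-1,3);k=(c.max(1)<60)
print(np.nanpercentile(q[k],[5,50,95],axis=0))
# all gripper dark points near TCP: z histogram of extent relative to TCP
t=np.array([.3826,.0854,.2022]);R=P-t
dk=(z['p'].max(2)<90)&(np.hypot(R[...,0],R[...,1])<.1)
for a in np.arange(-.04,.12,.01):
    m=dk&(R[...,2]>a)&(R[...,2]<a+.01)
    if m.sum()>3: print(round(a,2),m.sum(),R[m].min(0).round(3),R[m].max(0).round(3))
```

```text
[[0.36426399 0.04743754 0.21519764]
 [0.39060912 0.0672165  0.27833762]
 [0.47852512 0.10442495 0.33694172]]
-0.03 4 [ 0.053 -0.014 -0.029] [ 0.094  0.035 -0.022]
-0.02 21 [-0.014 -0.012 -0.018] [ 0.011  0.001 -0.01 ]
-0.01 64 [-0.016 -0.012 -0.01 ] [ 0.099  0.03  -0.   ]
0.0 60 [-0.015 -0.013  0.   ] [0.099 0.022 0.01 ]
0.01 85 [-0.016 -0.013  0.01 ] [0.099 0.025 0.02 ]
0.02 109 [-0.033 -0.015  0.021] [0.035 0.01  0.03 ]
0.03 151 [-0.04  -0.016  0.03 ] [0.04  0.011 0.04 ]
0.04 151 [-0.05  -0.019  0.04 ] [0.049 0.007 0.05 ]
0.05 181 [-0.058 -0.019  0.05 ] [0.057 0.001 0.06 ]
0.06 260 [-0.063 -0.019  0.06 ] [0.06  0.009 0.07 ]
0.07 252 [-0.061 -0.022  0.07 ] [0.058 0.01  0.08 ]
0.08 159 [-0.046 -0.021  0.08 ] [0.017 0.005 0.09 ]
0.09 73 [-0.042 -0.013  0.09 ] [-0.021  0.005  0.1  ]
0.1 79 [-0.039 -0.038  0.1  ] [0.021 0.008 0.11 ]
0.11 217 [-0.038 -0.039  0.11 ] [0.027 0.011 0.12 ]
```

Run:
```python
import numpy as np
A=np.array([.475,.1115])
def c(th,off=15.5):
    t=np.radians(th); r=np.array([np.cos(t),np.sin(t)]); m=np.array([np.sin(t),-np.cos(t)]) # cw motion dir
    return A+.092*r-off/1000*m
prev=np.array([.383,.085])
for th,off in [(180.6,18),(177,15.5),(172,15.5),(167,15.5),(162,15.5),(157,15.5),(152,15.5),(147,15.5),(142,15.5),(137,15.5)]:
    x=c(th,off); print(th,x.round(4),(x-prev).round(4)); prev=x
```

```text
180.6 [0.3832 0.0925] [0.0002 0.0075]
177 [0.3823 0.1008] [-0.0009  0.0083]
172 [0.3817 0.109 ] [-0.0006  0.0081]
167 [0.3819 0.1171] [0.0001 0.0081]
162 [0.3827 0.1252] [0.0008 0.0081]
157 [0.3843 0.1332] [0.0015 0.008 ]
152 [0.3865 0.141 ] [0.0022 0.0078]
147 [0.3894 0.1486] [0.0029 0.0076]
142 [0.393  0.1559] [0.0036 0.0073]
137 [0.3971 0.1629] [0.0042 0.007 ]
```

drive_tool --plan '[[0,[0,0,-0.01],0],[0,[0,0,-0.01],0],[0,[0,0,0],0]]'

```text
time: 2.75
ee_pos: [0.3828, 0.0846, 0.1816]
tcp_rot: [-179.9, 0.0, 91.0]
wrist_force: [0.5, 0.5, -0.3]
opening: -0.0
```

drive_tool --plan '[[0,[0,0.0075,0],0],[0,[-0.001,0.008,0],-3],[0,[-0.0005,0.008,0],-5],[0,[0,0,0],0]]'

```text
time: 3.25
ee_pos: [0.3816, 0.1086, 0.1826]
tcp_rot: [180.0, -0.0, 83.1]
wrist_force: [-0.6, -0.5, 1.3]
opening: -0.0
```

```bash
cat > tab.py <<'E'
from h import *
import sys
tag=sys.argv[1]
p,d=snap('scene',tag)
o=monitor.get_obs();print(o['time'],o['ee_pos'].round(4),o['tcp_rot'].round(1),o['wrist_force'].round(1))
P=cloud('scene',d);ax=np.array([.4735,.1101]);m0=np.zeros((400,640),bool);m0[160:310,280:440]=1
rr=np.hypot(P[...,0]-ax[0],P[...,1]-ax[1])
t=m0&(P[...,2]>.175)&(P[...,2]<.19)&(rr>.075)&(rr<.122)&(p.min(2)>110)
nn,l,st,c=cv2.connectedComponentsWithStats(t.astype(np.uint8))
for j in range(1,nn):
    if st[j,4]<25: continue
    q=plane('scene',np.argwhere(l==j)[:,::-1],.181)[:,:2].mean(0)-ax
    print(st[j,4],'ang',round(np.degrees(np.arctan2(q[1],q[0])),1),'r',np.linalg.norm(q).round(4))
cv2.imwrite(f'pics/{tag}_z.png',cv2.resize(p[170:310,290:430,::-1],None,fx=4.2,fy=4.2,interpolation=cv2.INTER_CUBIC))
E
python3 tab.py d
```

```text
3.3 [0.3816 0.1085 0.1825] [180.   -0.   83.2] [ 0.2 -0.9 -0.2]
74 ang -5.4 r 0.0933
93 ang -95.6 r 0.0934
```

View pics/d_z.png

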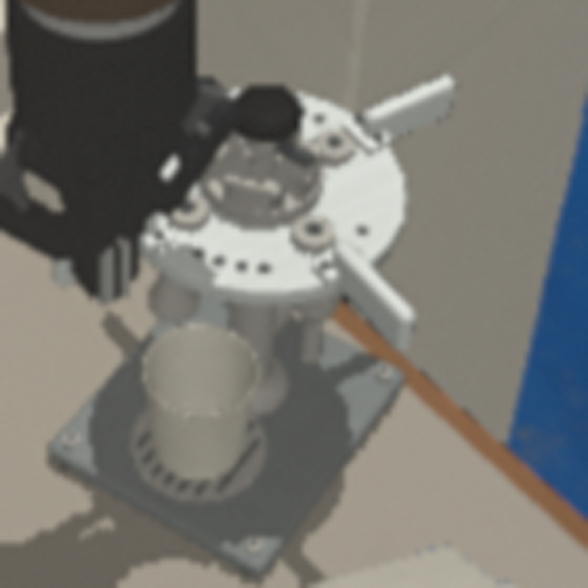

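drive_tool --plan '[[0,[0,0.008,0],-5],[0,[0.001,0.008,0],-5],[0,[0.0015,0.008,0],-5],[0,[0.002,0.008,0],-5],[0,[0.003,0.0075,0],-5],[0,[0,0,0],0]]'

```text
time: 4.05
ee_pos: [0.3892, 0.1479, 0.1823]
tcp_rot: [-180.0, -0.0, 58.2]
wrist_force: [0.2, -0.6, -0.2]
opening: -0.0002
```

```bash
python3 tab.py e
```

```text
4.1 [0.3892 0.1477 0.1824] [180.   -0.   58.2] [-0.  -1.   0.3]
57 ang 59.2 r 0.094
84 ang -30.0 r 0.0928
82 ang -120.6 r 0.093
```

View pics/e_z.png

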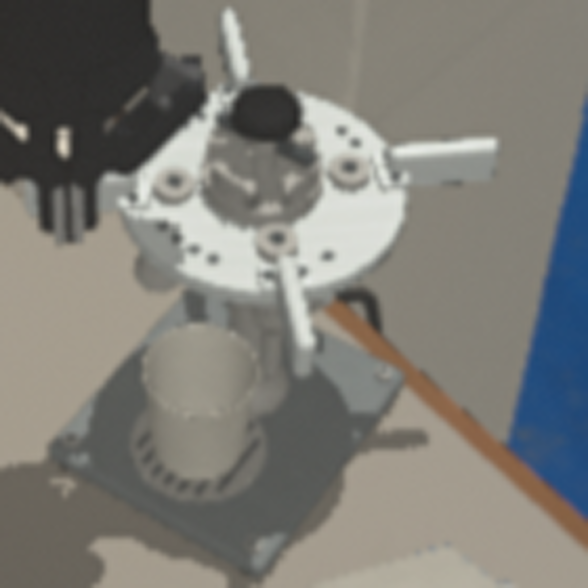

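drive_tool --plan '[[0,[0.0035,0.0075,0],-5],[0,[0.004,0.007,0],-5],[0,[0,0,0],0],[0,[0,0,0],0]]'

```text
time: 4.6
ee_pos: [0.3966, 0.1619, 0.1824]
tcp_rot: [180.0, -0.0, 48.2]
wrist_force: [-0.4, -0.4, -0.4]
opening: -0.0
```

```bash
python3 tab.py f
```

```text
4.65 [0.3966 0.1619 0.1824] [180.   -0.   48.2] [ 0.4 -0.5  0.2]
56 ang 48.8 r 0.0947
92 ang -40.5 r 0.0921
76 ang -131.2 r 0.0935
```

View pics/f_z.png

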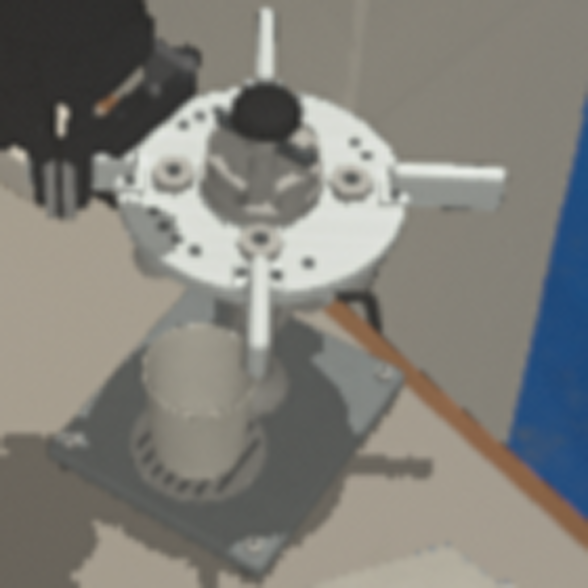

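Run:
```python
import numpy as np
A=np.array([.475,.1115])
def c(th,off=15.5):
    t=np.radians(th); r=np.array([np.cos(t),np.sin(t)]); m=np.array([np.sin(t),-np.cos(t)])
    return A+.092*r-off/1000*m
prev=c(137)
for th in range(132,95,-5):
    x=c(th); print(th,x.round(4),(x-prev).round(4)); prev=x
```

```text
132 [0.4019 0.1695] [0.0048 0.0066]
127 [0.4073 0.1756] [0.0053 0.0061]
122 [0.4131 0.1813] [0.0058 0.0057]
117 [0.4194 0.1864] [0.0063 0.0051]
112 [0.4262 0.191 ] [0.0067 0.0046]
107 [0.4333 0.1949] [0.0071 0.004 ]
102 [0.4407 0.1983] [0.0074 0.0033]
97 [0.4484 0.2009] [0.0077 0.0027]
```

drive_tool --plan '[[0,[0.0047,0.0066,0],-5],[0,[0.0053,0.0062,0],-5],[0,[0,0,0],0],[0,[0,0,0],0]]'

```text
time: 5.15
ee_pos: [0.4065, 0.1747, 0.1823]
tcp_rot: [180.0, -0.0, 38.2]
wrist_force: [-0.2, -0.0, -0.8]
opening: -0.0004
```

```bash
python3 tab.py g
```

```text
5.2 [0.4064 0.1747 0.1824] [180.   -0.   38.1] [-0.7 -0.6  0.6]
55 ang 38.4 r 0.093
95 ang -50.9 r 0.0921
78 ang -141.6 r 0.0937
```

View pics/g_z.png

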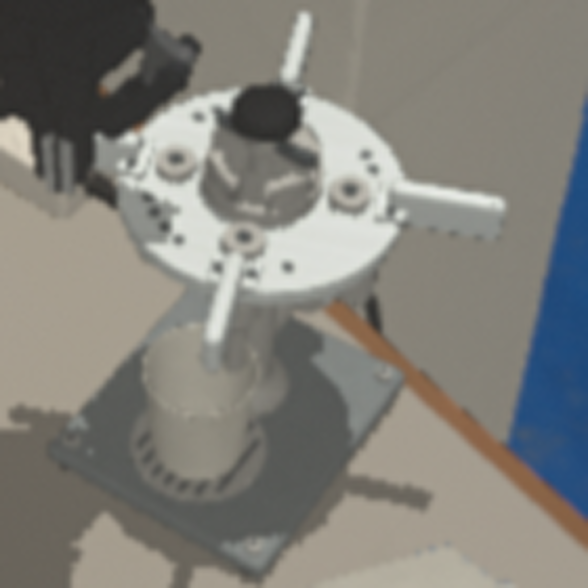

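drive_tool --plan '[[0,[0.0058,0.0057,0],-5],[0,[0.0063,0.0051,0],-5],[0,[0,0,0],0],[0,[0,0,0],0]]'

```text
time: 5.7
ee_pos: [0.4185, 0.1855, 0.1823]
tcp_rot: [180.0, 0.0, 28.2]
wrist_force: [-0.7, -0.2, -0.5]
opening: -0.0001
```

```bash
python3 tab.py h1
```

```text
5.75 [0.4185 0.1855 0.1823] [180.   -0.   28.1] [-0.9 -0.9  0.3]
58 ang 28.7 r 0.0927
95 ang -60.7 r 0.0926
78 ang -151.4 r 0.0938
```

View pics/h1_z.png

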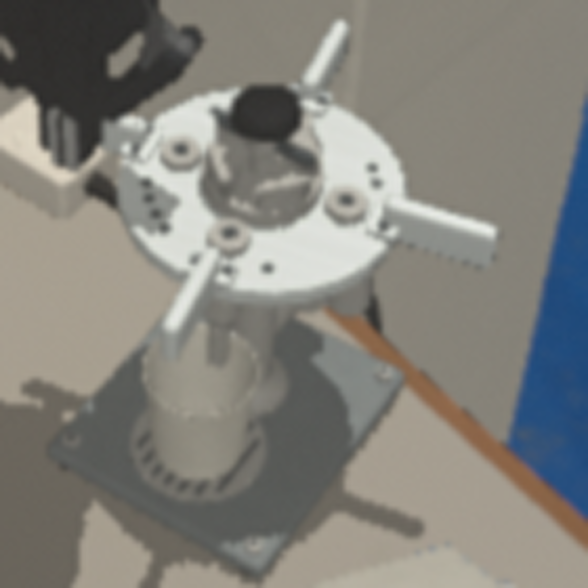

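drive_tool --plan '[[0,[0.0034,0.0023,0],-2.5],[0,[0.0034,0.0023,0],-2.5],[0,[0,0,0],0],[0,[0,0,0],0]]'

```text
time: 6.25
ee_pos: [0.4274, 0.1855, 0.1823]
tcp_rot: [-179.8, 0.0, 23.4]
wrist_force: [0.2, 0.1, 0.6]
opening: 0.0003
```

```bash
python3 tab.py i1
```

```text
6.3 [0.4274 0.1855 0.1823] [-179.8    0.    23.4] [ 0.1  0.4 -0.4]
58 ang 24.2 r 0.0932
90 ang -65.2 r 0.0931
85 ang -155.8 r 0.0937
```

Run:
```python
from h import *
o=monitor.get_obs();print(o)
```

```text
{'time': 6.3, 'q': array([ 23.34545743,  -7.37324718,  -9.92704999,  87.45175703,
         0.21343211, 179.91319114]), 'qd': array([ 0.04492521, -0.01195065, -0.02699544, -0.00952382, -0.05363468,
        0.1471331 ]), 'joint_efforts': array([-9.22664884e-02, -3.88365304e+01,  4.70796990e+01, -5.65846087e-03,
        9.83078149e-03, -9.85407270e-03]), 'ee_pos': array([0.42740746, 0.18553992, 0.18227581]), 'tcp_rot': array([-1.79786560e+02,  5.23646275e-03,  2.34322657e+01]), 'wrist_force': array([ 0.12153908,  0.41605168, -0.38140257]), 'torque': array([-0.01267846, -0.02612275,  0.01005007]), 'opening': -0.0001804452844811434}
```

View pics/i1_scene.png

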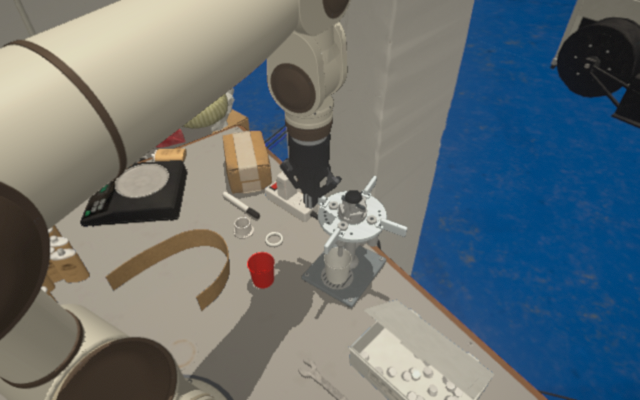

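View pics/i1_z.png

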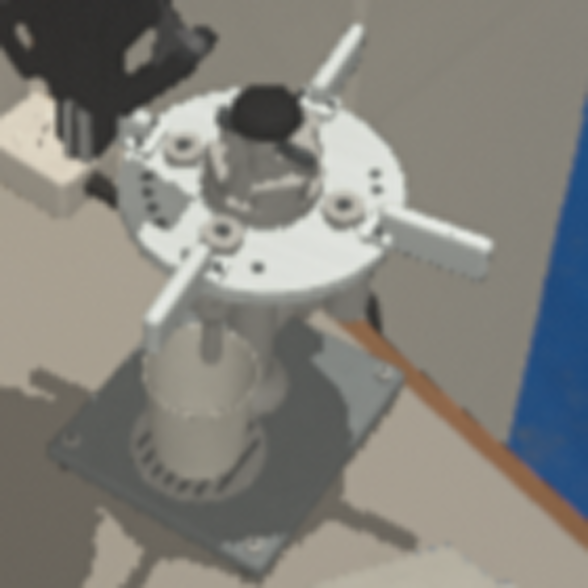

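drive_tool --plan '[[0,[-0.014,-0.006,0],5],[0,[-0.014,-0.006,0],10],[0,[0,0,0],10],[0,[0,0,0],10],[0,[0,0,0],10],[0,[0,0,0],10],[0,[0,0,0],10],[0,[0,0,0],10],[0,[0,0,0],10],[0,[0,0,0],0]]'

```text
time: 7.55
ee_pos: [0.3994, 0.1737, 0.1823]
tcp_rot: [-179.8, 0.0, 108.4]
wrist_force: [0.6, 1.0, -0.4]
opening: -0.0004
```

```bash
python3 tab.py j1
```

```text
7.6 [0.3994 0.1737 0.1823] [-179.8    0.   108.2] [ 0.2  0.3 -0.1]
60 ang 24.3 r 0.0929
30 ang 113.8 r 0.0818
92 ang -65.2 r 0.0933
82 ang -155.9 r 0.0934
```

View pics/j1_z.png

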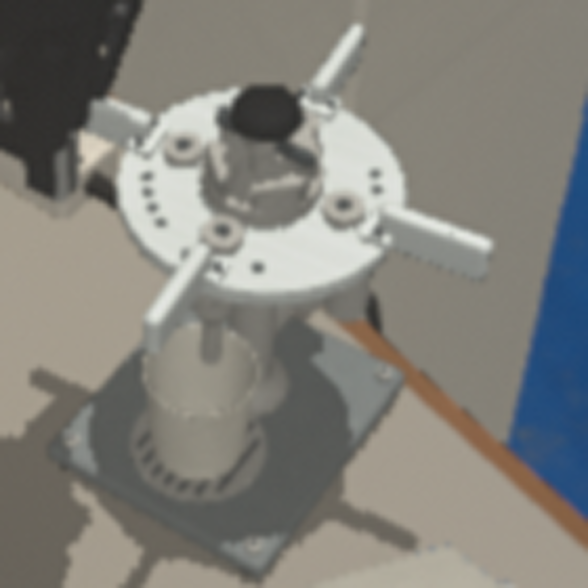

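Run:
```python
import numpy as np
A=np.array([.475,.1115])
def c(th,off):
    t=np.radians(th); r=np.array([np.cos(t),np.sin(t)]); m=np.array([np.sin(t),-np.cos(t)])
    return A+.090*r-off/1000*m
prev=np.array([.3994,.1737])
for th,off in((113,23),(112.5,19),(110,19),(107.5,19),(105,19),(102.5,19),(100,19)):
    x=c(th,off); print(th,x.round(4),(x-prev).round(4)); prev=x
```

```text
113 [0.4187 0.1854] [0.0193 0.0117]
112.5 [0.423  0.1874] [0.0043 0.002 ]
110 [0.4264 0.1896] [0.0034 0.0022]
107.5 [0.4298 0.1916] [0.0035 0.002 ]
105 [0.4334 0.1935] [0.0035 0.0019]
102.5 [0.437  0.1953] [0.0036 0.0017]
100 [0.4407 0.1968] [0.0037 0.0016]
```

drive_tool --plan '[[0,[0.01,0.006,0],0],[0,[0.0093,0.0057,0],0],[0,[0.0043,0.002,0],0],[0,[0.0034,0.0022,0],-1],[0,[0,0,0],0]]'

```text
time: 8.22
ee_pos: [0.4266, 0.1897, 0.1821]
tcp_rot: [-179.8, 0.0, 107.4]
wrist_force: [-0.5, 0.6, 0.1]
opening: 0.0001
```

```bash
python3 tab.py k1
```

```text
8.275 [0.4264 0.1896 0.1822] [-179.8    0.   107.4] [ 0.2 -0.  -0.3]
60 ang 20.1 r 0.0924
97 ang -69.5 r 0.093
83 ang -160.0 r 0.0937
```

drive_tool --plan '[[0,[0.0018,0.001,0],0],[0,[0,0,0],0],[0,[0,0,0],0]]'

```text
time: 8.65
ee_pos: [0.4282, 0.1905, 0.1824]
tcp_rot: [-179.8, -0.0, 107.4]
wrist_force: [0.0, 0.4, -0.1]
opening: 0.0
```

```bash
python3 tab.py l1
python3 - <<'E'
from h import *
from scipy.optimize import least_squares
z=np.load('j1_scene.npz');p=z['p'];P=cloud('scene',z['d'])
# base plate mask: z .010-.018; print 4 edges via convex hull at component
m=np.zeros((400,640),bool);m[240:310,295:392]=1
g=m&(abs(P[...,2]-.014)<.0035)
g=cv2.morphologyEx(g.astype(np.uint8),cv2.MORPH_OPEN,np.ones((3,3)))
n,l,st,c=cv2.connectedComponentsWithStats(g);i=1+st[1:,4].argmax();print(st[i])
q=plane('scene',np.argwhere(l==i)[:,::-1],.014)[:,:2].astype(np.float32)*1000
r=cv2.minAreaRect(q);print(r);print(cv2.boxPoints(r))
im=cv2.resize(p[170:310,290:430,::-1],None,fx=4.2,fy=4.2,interpolation=cv2.INTER_CUBIC)
for u,v in (proj('scene',np.c_[cv2.boxPoints(r)/1000,np.full(4,.014)])-[290,170]+.5)*4.2: cv2.circle(im,(int(u),int(v)),4,(0,0,255),-1)
cv2.imwrite('pics/l1_base.png',im)
E
```

```text
8.7 [0.4282 0.1905 0.1823] [-179.8    0.   107.4] [-0.4  0.2 -0.7]
62 ang 18.7 r 0.0926
26 ang 108.2 r 0.0798
94 ang -70.8 r 0.0931
87 ang -161.5 r 0.0931
[ 302  246   84   60 1795]
((457.885009765625, 105.86538696289062), (151.28829956054688, 129.352783203125), 18.333282470703125)
[[365.73676  143.46559 ]
 [406.4239    20.678373]
 [550.03326   68.26518 ]
 [509.34613  191.0524  ]]
```

View pics/l1_base.png

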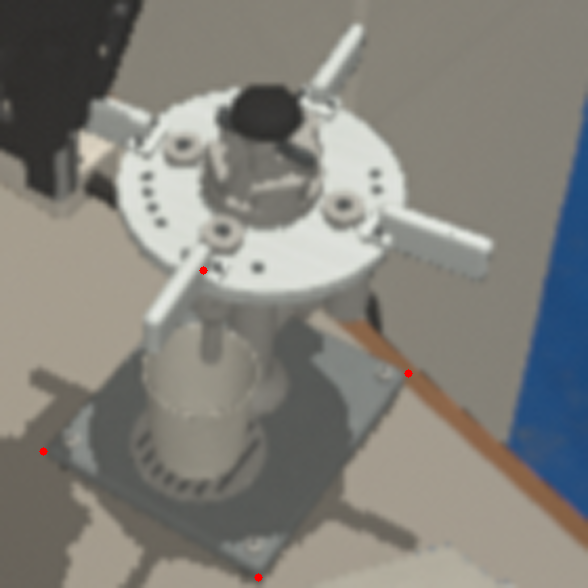

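View pics/l1_z.png

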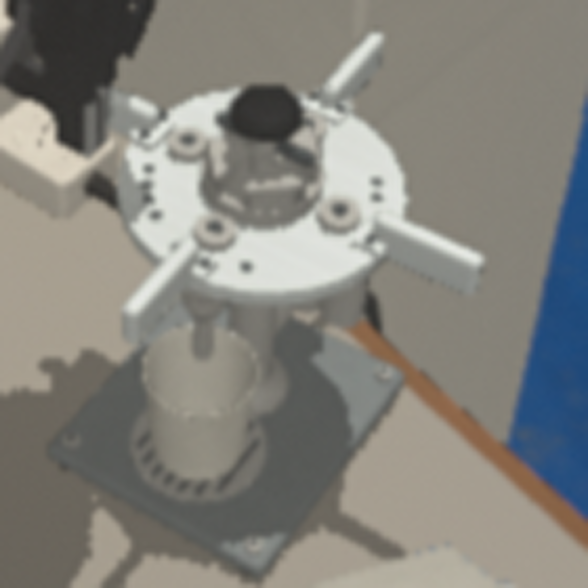

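drive_tool --plan '[[0,[-0.007,-0.003,0],0],[0,[-0.007,-0.003,0],0],[0,[-0.004,0,0.03],0],[0,[0,0,0.04],0],[0,[0,0,0.045],0],[0,[-0.04,0.02,0],0],[0,[-0.04,0.04,0],0],[0,[-0.03,0.04,0],0],[0,[0,0,0],0]]'

```text
time: 9.82
ee_pos: [0.2982, 0.2861, 0.2974]
tcp_rot: [-179.8, -0.0, 107.7]
wrist_force: [0.5, 0.3, -0.5]
opening: -0.0004
```

```bash
python3 tab.py m1
python3 - <<'E'
from h import *
p,d=snap('top','m1')
cv2.imwrite('pics/m1_topz.png',cv2.resize(p[130:260,310:450,::-1],None,fx=4.5,fy=4.5,interpolation=cv2.INTER_CUBIC))
E
```

```text
9.875 [0.2992 0.2851 0.2974] [-179.8   -0.   107.6] [ 1.1 -1.1 -0.2]
60 ang 18.9 r 0.0924
77 ang 108.0 r 0.092
94 ang -70.9 r 0.0933
83 ang -161.6 r 0.0937
```

View pics/m1_topz.png

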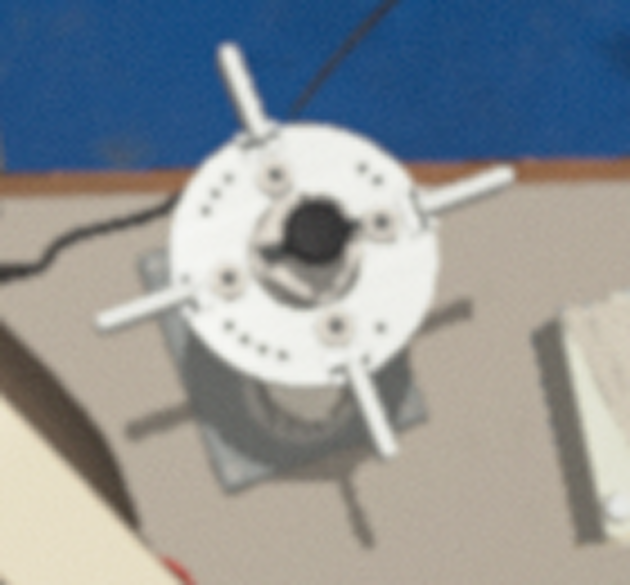

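View pics/m1_z.png

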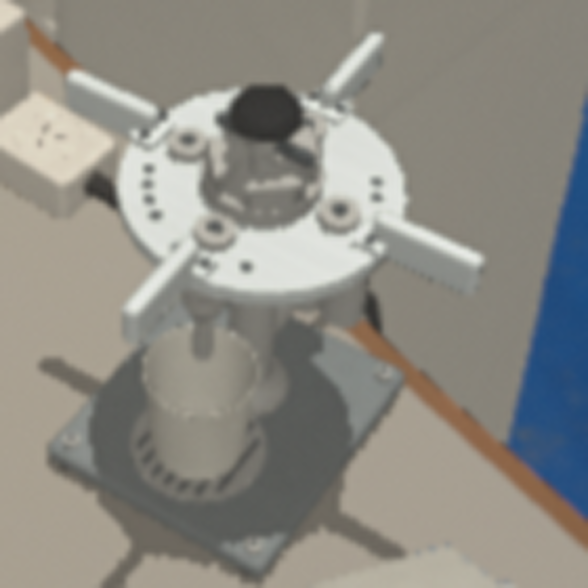

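drive_tool --plan '[[0,[0.035,-0.035,0],0],[0,[0.035,-0.035,0],0],[0,[0.035,-0.035,0],0],[0,[0.035,-0.035,0],0],[0,[0.036,-0.034,0],0],[0,[0,0,0],0],[0,[0,0,-0.025],0],[0,[0,0,-0.022],0],[0,[0,0,0],0]]'

```text
time: 11.05
ee_pos: [0.4754, 0.1098, 0.2491]
tcp_rot: [-179.6, -0.0, 107.4]
wrist_force: [0.0, 0.1, 0.7]
opening: -0.0
```

```bash
python3 tab.py n1
```

```text
11.1 [0.4758 0.11   0.2504] [-179.7   -0.   107.4] [-0.7 -0.6  1. ]
62 ang 18.7 r 0.0932
76 ang 108.1 r 0.0932
95 ang -70.8 r 0.0933
84 ang -161.5 r 0.0935
```

View pics/n1_z.png

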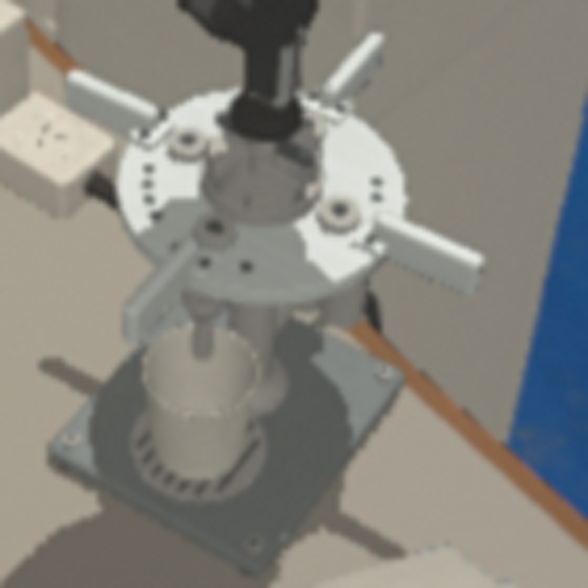

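drive_tool --plan '[[0,[0,0.001,-0.007],0],[0,[0,0,-0.004],0],[0,[0,0,-0.002],0],[0,[0,0,0],0]]'

```text
time: 11.6
ee_pos: [0.4763, 0.1117, 0.2374]
tcp_rot: [-179.8, -0.0, 107.4]
wrist_force: [0.1, 0.1, 0.5]
opening: 0.0001
```

drive_tool --plan '[[0,[0,0,-0.002],0],[0,[0,0,-0.001],0],[0,[0,0,0],0]]'

```text
time: 11.98
ee_pos: [0.4763, 0.1116, 0.2342]
tcp_rot: [-179.8, -0.0, 107.4]
wrist_force: [0.7, 2.0, 3.3]
opening: 0.0001
```

drive_tool --plan '[[0,[0,0,-0.001],0],[0,[0,0,-0.001],0],[0,[0,0,0],0]]'

```text
time: 12.35
ee_pos: [0.4763, 0.1116, 0.2322]
tcp_rot: [-179.8, -0.0, 107.4]
wrist_force: [1.2, 0.2, 0.8]
opening: -0.0004
```

drive_tool --plan '[[0,[0,0,-0.001],0],[0,[0,0,-0.001],0],[0,[0,0,0],0]]'

```text
time: 12.72
ee_pos: [0.4762, 0.1116, 0.2302]
tcp_rot: [-179.8, 0.0, 107.4]
wrist_force: [1.5, 0.2, 2.3]
opening: 0.0004
```

drive_tool --plan '[[0,[0,0,-0.002],0],[0,[0,0,-0.0015],0],[0,[0,0,0],0]]'

```text
time: 13.1
ee_pos: [0.4762, 0.1115, 0.2265]
tcp_rot: [-179.8, 0.0, 107.4]
wrist_force: [0.9, -0.2, 0.9]
opening: 0.0002
```

drive_tool --plan '[[0,[0,0,-0.0015],0],[0,[0,0,-0.0005],0],[0,[0,0,0],0]]'

```text
time: 13.48
ee_pos: [0.4763, 0.1116, 0.2257]
tcp_rot: [-179.8, 0.0, 107.4]
wrist_force: [-2.0, -0.8, 8.3]
opening: -0.0001
```

drive_tool --plan '[[0,[0,0,-0.002],0],[0,[0,0,0],0],[0,[0,0,0],0]]'

```text
time: 13.85
ee_pos: [0.4763, 0.1116, 0.2255]
tcp_rot: [-180.0, 0.0, 107.4]
wrist_force: [-4.7, -1.3, 21.5]
opening: -0.0001
```

Firm stop at the expected height (0.0035 m short of the command, 21 N). Now I'll retract straight up and check.

drive_tool --plan '[[0,[0,0,0.01],0],[0,[0,0,0.03],0],[0,[0,0,0.04],0],[0,[-0.04,0.04,0.01],0],[0,[-0.05,0.05,0],0],[0,[-0.05,0.05,0],0],[0,[-0.04,0.04,0],0],[0,[0,0,0],0],[0,[0,0,0],0]]'

```text
time: 14.98
ee_pos: [0.3079, 0.2799, 0.3126]
tcp_rot: [-179.8, 0.0, 107.5]
wrist_force: [0.2, 0.3, 0.5]
opening: -0.0001
```

```bash
python3 tab.py o1
python3 - <<'E'
from h import *
for t in('m1','o1'):
    z=np.load(f'{t}_scene.npz');P=cloud('scene',z['d']);m=np.zeros((400,640),bool);m[180:215,335:370]=1
    k=m&(z['p'].max(2)<62)&(np.hypot(P[...,0]-.4735,P[...,1]-.1101)<.02); q=P[k][:,2];print(t,k.sum(),np.percentile(q,[50,80,90]))
    c=P[240:292,318:358].reshape(-1,3);s=c[(c[:,2]>.05)&(c[:,2]<.078)&(np.hypot(c[:,0]-.4735,c[:,1]-.1101)>.02)];print('cup',np.median(s,0),len(s))
E
```

```text
15.025 [0.3083 0.2795 0.3126] [-179.8    0.   107.4] [ 0.  -0.6 -0. ]
63 ang 18.8 r 0.0924
73 ang 108.0 r 0.0933
97 ang -70.9 r 0.093
82 ang -161.6 r 0.0936
m1 157 [0.21678713 0.21804487 0.21841888]
cup [0.42829893 0.0955971  0.0642597 ] 374
o1 151 [0.20294261 0.20426537 0.20497456]
cup [0.42685397 0.09451131 0.06436252] 363
```

View pics/o1_z.png

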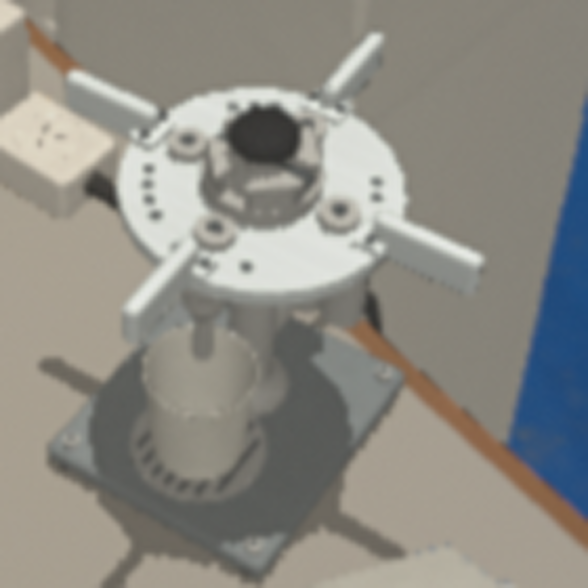

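```bash
python3 -c "
from workcell import job; print(job.job_done())"
```

```text
the job is handed in; nothing more can be done
None
```

I pushed the four-dot tab clockwise with the shut fingers until the slim nozzle stood over the white cup. Then I pressed the black knob straight down to its stop, backed the arm clear and handed the job in.

**Last checks**
- **Nozzle position:** after locking, the one-dot tab stands at -161.6°, and the base plate puts the filling direction at -161.7°. That comes to well under 1 mm at the nozzle tip.
- **Lock:** depth readings of the knob top fell from 0.218 to 0.204 m, about 14 mm. The bottom was a firm stop at the expected height, about 21 N.
- **Cup and other things:** the cup's depth reading shifted by less than 2 mm, which is within noise. I only glanced at the ferrule, ring and marker in the pictures and did not measure them; the arm never went near them.
- **Push forces:** wrist readings while pushing the tab stayed at about 1 N.

**What disagreed or went wrong**
- **No click seen:** I never saw or felt the turret snap. It stood about 17° off a station at the start, and it stayed wherever I left it. I set the position by measurement, and the knob dropping fully home confirms it is in a station.
- **Cup direction:** the cup's own centre gave a filling direction of about -164°, roughly 2 mm off at the tip. I relied on the base plate instead.
- **Wrist limit:** partway through the push the last wrist joint reached its range limit, so the tool stopped a few mm short. I backed off, turned the wrist and finished the push from there.

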